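# Get the cooker's weight out from behind the jars

### The job

The pressure cooker's little weight has been left on the tray, hemmed in behind the clip-lid jar, the pepper mill and the square tin. Stand all three on the chopping board, then fetch the weight and set it over the vent pipe on the cooker's lid so that it sits fully down, and then stand the jar, the mill and the tin each back on the spot of the tray where it stood at the start. Knock nothing over and leave the little salt bowl and the low spice pot in the tray's front corners where they are.

Things in the scene. Friction and masses are not known exactly. Their poses are not given: they have to be found in the camera images.
- jar: Clip-lid glass jar with cinnamon sticks, about 300 g, 116 mm tall. Origin: centre of underside, z up. Glass body 64 mm across up to 86 mm, then neck and 60 mm lid. A wire clasp stands out 4 mm on the jar's -x side, 72 to 96 mm up: grip the body along the jar's y, about 75 mm up. Starts upright on the tray on one of three spots around the weight, shuffled among jar, mill and tin.
- mill: Turned dark-wood pepper mill, about 250 g, 138 mm tall, round. Origin: centre of underside, z up. Foot 56 mm across, waist 38 mm, head 52 mm across and cylindrical from 98 to 118 mm up (grip there, about 106 mm up), domed above, small steel nut on top. Starts upright on the tray.
- tin: Square steel tea tin, about 220 g, 56 x 56 mm, body 112 mm tall, round press-in lid (48 mm across) up to 123 mm. Origin: centre of underside, z up; x and y are square to its flat sides. Grip it across two flats, about 90 mm up. Starts upright on the tray.
- weight: Cooker's pressure weight: steel, 38 mm across and 28 mm high, with a 32 mm black cap up to 46 mm; 110 g, round. Origin: centre of underside, z up. Bore 19 mm across, 20 mm deep, in the middle of the underside. Starts upright on the tray; of jar, mill and tin one stands close on its robot side (-x), two close at its left and right, too tall for the gripper to come down to it.
- vent: Vent on the cooker's lid, fixed to it, 30 mm off the lid's centre away from the long handle: flat boss 52 mm across with an upright pipe 8 mm across, 14 mm tall. Origin: centre of the boss's flat top at the foot of the pipe (168 mm above the counter), z up. The weight's underside comes to rest there, the pipe in its bore.
- cooker: Closed steel pressure cooker, left or right of the tray, fixed. 220 mm across (lid 232 mm), lid top at 162 mm. Origin: centre of underside; a long black handle points along its +x out to 265 mm from the centre (top at 160 mm), a short one lies on the -x side out to 140 mm.
- board: Wooden chopping board lying on the counter on the other side of the tray from the cooker, 300 mm (its x) by 170 mm (its y), 18 mm thick. Origin: centre of its underside, so the top is 18 mm above it. Fixed, empty at the start.
- tray: Low wooden tray, 220 mm (its x) by 240 mm (its y), floor 8 mm thick with a rim up to 12 mm. Origin: on its underside, 5 mm to the +x side of the middle. Fixed. Jar, mill, tin, weight, salt bowl and spice pot stand on its floor.
- salt_bowl: Little terracotta salt bowl, 56 mm across, 30 mm tall, loose in the tray's front left corner (-x, +y). Origin: centre of its underside. Bystander: leave it where it is.
- spice_pot: Low round spice pot, glass with a flat steel lid, 42 mm across, 31 mm tall, loose in the tray's front right corner (-x, -y). Origin: centre of its underside. Bystander: leave it where it is.
Not all that is in view belongs to the job. What is shaped like the weight but turquoise is not meant. What is shaped like the tin but orange is not meant.

How it is judged (in metres and radians):
On the way, in this order (a step that is already met when the one before it is completed fails the run):
1. jar, mill and tin all stand upright and released on the chopping board (x of jar in the frame of board between -0.145 and 0.145 m and y of jar in the frame of board between -0.08 and 0.08 m and z of jar in the frame of board between 0.014 and 0.024 m and angle between each of jar, mill, tin's own z axis and vertical below 0.12 rad and contact force between the fingers and jar below 0.1 N and linear speed of each of jar, mill, tin below 0.02 m/s and angular speed of each of jar, mill, tin below 0.3 rad/s and x of mill in the frame of board between -0.145 and 0.145 m and y of mill in the frame of board between -0.08 and 0.08 m and z of mill in the frame of board between 0.014 and 0.024 m and contact force between the fingers and mill below 0.1 N and x of tin in the frame of board between -0.145 and 0.145 m and y of tin in the frame of board between -0.08 and 0.08 m and z of tin in the frame of board between 0.014 and 0.024 m and contact force between the fingers and tin below 0.1 N), for 0.2 s.
2. the weight sits over the vent pipe, fully down on the boss and released (horizontal distance between weight and vent below 0.008 m and z of weight in the frame of vent between -0.003 and 0.004 m and angle between weight's own z axis and vertical below 0.12 rad and contact force between the fingers and weight below 0.1 N and linear speed of weight below 0.02 m/s and angular speed of weight below 0.3 rad/s), for 0.2 s.
At the end, for the whole second after the job is handed in: The weight sits upright over the vent pipe, within 8 mm of its axis and fully down (within 3 to 4 mm) on the boss; jar, mill and tin each stand upright on the tray within 15 mm of where they stood at the start; all are released and at rest (all of step 2 and distance of each of jar, mill, tin from where it was at the start of the episode below 0.015 m and angle between each of jar, mill, tin's own z axis and vertical below 0.12 rad and linear speed of each of jar, mill, tin below 0.02 m/s and angular speed of each of jar, mill, tin below 0.3 rad/s); the robot touches nothing.
It fails at once if jar, mill, tin or weight is knocked over (leans more than 40 degrees) (angle between any of jar, mill, tin, weight's own z axis and vertical above 0.7 rad).
It fails at once if the salt bowl or the spice pot is shifted by more than 20 mm (distance of any of salt_bowl, spice_pot from where it was at the start of the episode above 0.02 m).
It also fails if it takes over 144 s, if anything falls off the work surface, if the arm or the gripper's body presses on something with over 40 N, if the wrist force passes 120 N, or if a joint passes its speed limit or range.

### The arm

A 6-joint arm with a two-finger parallel gripper is mounted at the origin on the work surface. World frame = base frame: x ahead of the robot, y to its left, z up, the work surface at z = 0. Lengths are in mm, angles in rad, forces in N, time in s.
With the tool pointing down it reaches from about 250 to 725 mm from the base axis. Payload 4 kg.
Tool frame: the origin (TCP) lies midway between the tips of the shut fingers; the grasp point (between the pads) lies 19 mm behind it (env.pinch_z is the z of the grasp point in the tool frame, in mm); z points along the fingers, y is the line along which they close (so a half turn about z gives the same grasp; the last joint's range is limited). The gripper opens to 85 mm and grips with 20 to 120 N. Pads are 22 mm wide; open, the fingers measure 114 mm over their backs; the gripper's body (76 mm by 85 mm) begins 54 mm behind the grasp point. The pads swing forward as they close: fully open they stand 13 mm farther back than shut.
Start: joints at [1.328, 0.241, 0.005, 1.335, 0, 1.571], TCP at [120.209, 485.334, 231.306] pointing down, gripper open.
Joint ranges: [-2.72, 2.72], [-1.05, 1.87], [-1.09, 1.28], [-1.99, 2.15], [-1.42, 1.44], [-3.14, 3.14]. Speed limits (rad/s): [2.79, 2.79, 3.14, 3.14, 3.14, 3.14].

### API

Orientations are given as a rotation vector (axis times angle).
In Python, from bench import env, snapshot gives the robot as it stands.
- The arm moves only by the shell command python3 -m crank 'ROWS'. ROWS is JSON, a list that holds one entry, the list of rows, each a list of 7 numbers: the shift along the tool's x, y, z scaled (see below), then the turn, a rotation vector about the tool's x, y, z scaled (see below), then the opening, from -1 (shut) to 1 (fully open). A call has 1 to 5 rows; each row shifts and turns the commanded pose from where the row before left it, along the tool's axes as they then stand; what a row does not reach is not made up. The controller multiplies each number of a shift by 80 mm and each number of a turn by 45 degrees. A row lasts 1/10 s, in which the tool goes at most 50 mm and 8.59 degrees, less where a joint would pass 70% of its speed; a pose out of reach is approached as far as the arm can. A call with a number of a shift or a turn outside -1 to 1 is refused whole. A call with a gripper value outside its range is refused whole. The fingers move at their own pace and stop on an object; the grip force is fixed at half the most. Time passes only in rows, so rows that do not move let the fingers close. It gives the time, the measured TCP pose, the force, the opening and the grip force at its end, in the units of the state.
- env.sense(): the state, without advancing time (a new reading comes with each control period).
- snapshot(name): name is "scene" or "top"; returns a dict with "frame" (480x640x3 uint8, red, green, blue), "K" (3x3 intrinsics, pixels), "T" (4x4, takes a point from camera to world coordinates). Camera axes: x right, y down, z forward; pixel columns grow to the right and rows downward; lengths in mm; the calibration is good to about 2 mm. A picture is of the moment at which its call begins. There is no depth.
- env.close_job(): hands the job in; it is judged then, once.
The state is a dict: "time": time; "joints": joint angles; "dq": joint speeds; "joint_efforts": joint torques, N m; "tool_pos": TCP position; "orientation": TCP orientation; "ft_force": force on the tool from outside, world axes, zero at the start; "moment": the same for the moment, N m; "finger_gap": opening from 0.0 (shut) to 1.0 (fully open); "grasp_force": force on a finger pad.
Only numpy, scipy, OpenCV 4.12 (cv2) and the standard library are available. Lean on these libraries where they do the work, as an engineer would, in place of code of your own. Each camera call takes 0.05 s, during which the arm holds its last target. There are 200 camera calls.

## Working session

There is one attempt and no reset: what is moved stays moved. The work goes in short steps, Python scripts to look and compute and a shell command to move; the robot and the scene stay as the last step left them, time stands still between calls to the robot, and variables do not carry over. Pictures are saved under pics/ and viewed, at most 14 in all, crops included, and the job is handed in when it is done.

```bash
mkdir -p pics; ls; cat > h.py <<'E'
from bench import env, snapshot
import numpy as np, cv2
def save(n,f): s=snapshot(n); cv2.imwrite(f,s['frame'][:,:,::-1]); np.savez('cal_'+n,K=s['K'],T=s['T']); return s
def px2w(n,u,v,z):
    c=np.load('cal_'+n+'.npz');K,T=c['K'],c['T']
    d=T[:3,:3]@np.linalg.inv(K)@np.array([u,v,1.]);o=T[:3,3]
    return o+d*(z-o[2])/d[2]
def w2px(n,p):
    c=np.load('cal_'+n+'.npz');K,T=c['K'],c['T']
    q=K@(T[:3,:3].T@(np.array(p,float)-T[:3,3]));return q[:2]/q[2]
E
python3 - <<'E'
from h import *
for n in('top','scene'):
    s=save(n,f'pics/{n}0.png');print(s['K'].round(1).tolist(),s['T'].round(3).tolist())
print(env.sense(),env.pinch_z)
E
```

```text
pics
[[617.4, 0.0, 321.2], [0.0, 617.4, 235.6], [0.0, 0.0, 1.0]] [[0.005, -0.977, 0.213, 333.549], [-1.0, -0.004, 0.005, 5.943], [-0.004, -0.213, -0.977, 1395.194], [0.0, 0.0, 0.0, 1.0]]
[[566.2, 0.0, 321.7], [0.0, 566.2, 240.7], [0.0, 0.0, 1.0]] [[0.338, 0.583, -0.739, 1377.564], [0.941, -0.195, 0.277, -274.02], [0.017, -0.789, -0.614, 754.191], [0.0, 0.0, 0.0, 1.0]]
{'time': 0.1, 'joints': array([1.32800009e+00, 2.41352726e-01, 3.85496726e-03, 1.33521150e+00,
       2.00552468e-05, 1.57084734e+00]), 'dq': array([-0.00054049, -0.00148088,  0.00070408,  0.00111547, -0.00054238,
        0.000689  ]), 'joint_efforts': array([-6.33322361e-05, -3.73139012e+01,  2.53010201e+01,  1.08654253e-02,
       -6.54166206e-05,  2.79491353e-06]), 'tool_pos': array([120.06534284, 484.78050643, 230.49293316]), 'orientation': array([-3.80496290e-01, -3.11821068e+00,  2.97867163e-03]), 'ft_force': array([-0.85193693,  0.31100657,  0.86132884]), 'moment': array([0.0249163 , 0.00092185, 0.02205128]), 'grasp_force': 0.0, 'finger_gap': 0.9998254425819795} -18.700000000000003
```

View pics/top0.png

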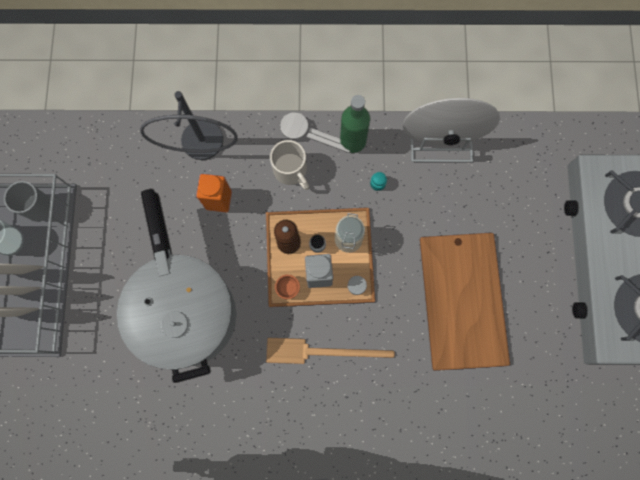

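View pics/scene0.png

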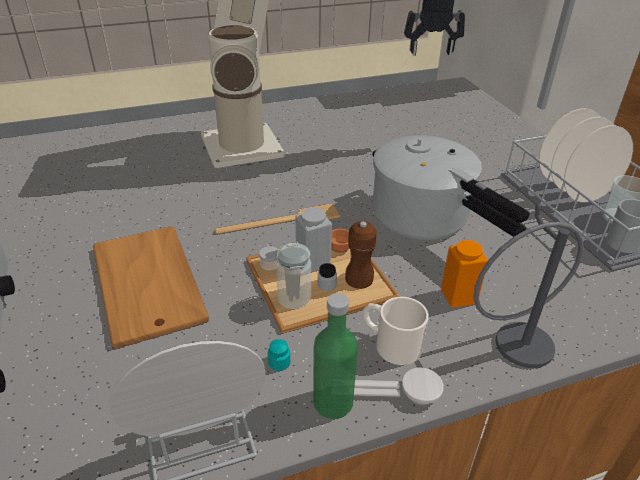

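The top image shows these candidates:
- **Weight:** black cap at (317,241) on the tray. The turquoise lookalike is at (378,181).
- **Tin:** grey, at (318,270). The orange lookalike is at (214,193).
- **Jar:** (349,232).
- **Mill:** (287,237).
- **Vent:** boss near (176,323). The other lid fittings, at (149,301) and (189,290), are not it.

I'm choosing the steel weight with the black cap and the grey tin, and will check them in a crop.

```bash
python3 - <<'E'
import cv2
a=cv2.imread('pics/top0.png')
cv2.imwrite('pics/c1.png',cv2.resize(a[200:312,260:382],None,fx=6,fy=5.3,interpolation=cv2.INTER_CUBIC)) if 0 else cv2.imwrite('pics/c1.png',cv2.resize(a[205:310,255:385],None,fx=5.6,fy=5.6,interpolation=cv2.INTER_CUBIC))
cv2.imwrite('pics/c2.png',cv2.resize(a[240:385,110:240],None,fx=4,fy=4,interpolation=cv2.INTER_CUBIC))
s=cv2.imread('pics/scene0.png')
cv2.imwrite('pics/c3.png',cv2.resize(s[200:330,240:400],None,fx=4.5,fy=4.5,interpolation=cv2.INTER_CUBIC))
E
```

```text
(no output)
```

View pics/c1.png

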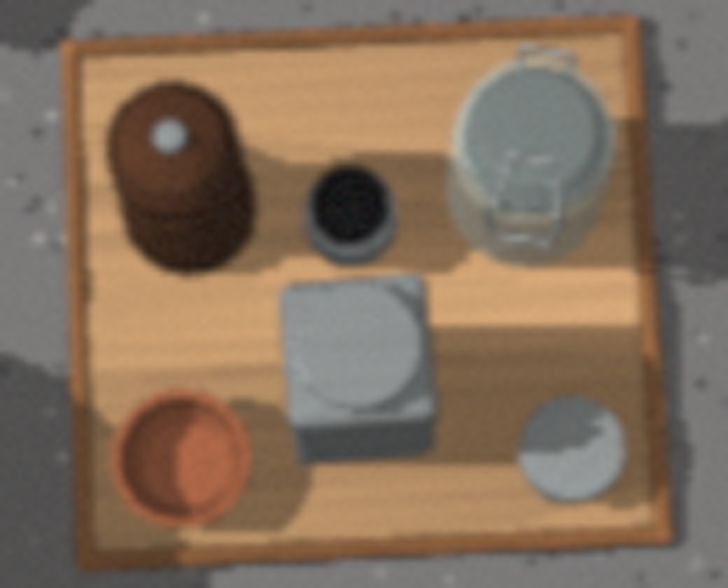

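View pics/c2.png

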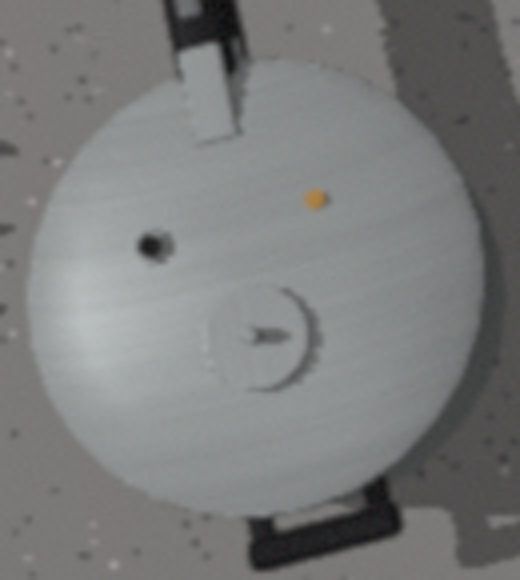

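View pics/c3.png

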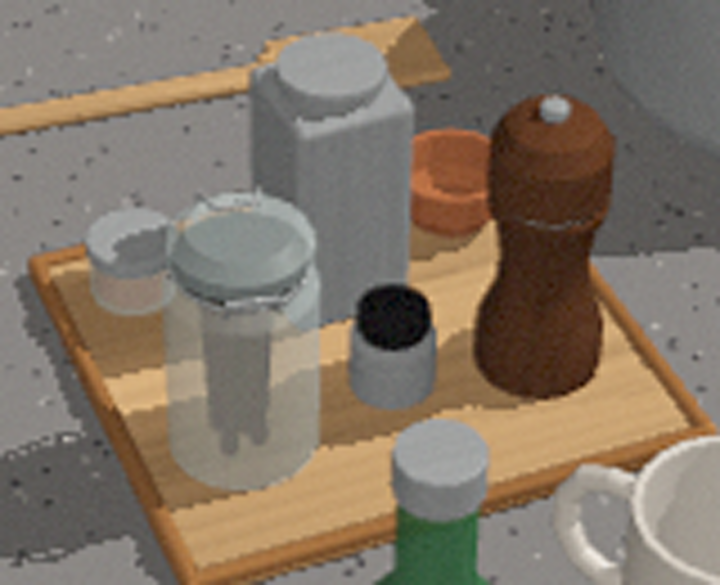

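```bash
python3 - <<'E'
from h import *
from scipy.spatial.transform import Rotation as R
c1=lambda x,y:(255+(x+.5)/5.6-.5,205+(y+.5)/5.6-.5)
c2=lambda x,y:(110+(x+.5)/4-.5,240+(y+.5)/4-.5)
c3=lambda x,y:(240+(x+.5)/4.5-.5,200+(y+.5)/4.5-.5)
def p(l,n,uv,z): print(l,px2w(n,*uv,z).round(1))
for k,q in dict(TL=(65,42),TR=(640,17),BR=(675,545),BL=(80,568)).items(): p('tray'+k,'top',c1(*q),12)
p('mill nut','top',c1(169,135),146);p('mill nut','scene',c3(555,109),146)
p('weight','top',c1(349,205),54);p('weight','scene',c3(394,316),54)
p('jar lid','top',c1(535,137),124)
p('jar lid','scene',c3(241,240),124)
p('tin lid','top',c1(355,348),131);p('tin lid','scene',c3(332,70),131)
for q in((283,287),(424,277),(436,410),(290,428)):p('tin corner','top',c1(*q),120)
p('salt','top',c1(182,456),38);p('pot','top',c1(572,447),39)
p('boss','top',c2(259,335),168);p('pipe','top',c2(249,332),182)
for q in((28,290),(485,290),(258,57),(258,515)):p('lid edge','top',c2(*q),150)
for q in((420,237),(492,233),(508,366),(432,370)):p('board','top',q,18)
T=R.from_rotvec(env.sense()['orientation']).as_matrix();print(T.round(3))
E
```

```text
trayTL [690.2 141.1  12. ]
trayTR [701.9 -96.4  12. ]
trayBR [ 483.6 -108.    12. ]
trayBL [473.3 129.8  12. ]
mill nut [620.2  88.6 146. ]
mill nut [623.   87.9 146. ]
weight [613.2  22.8  54. ]
weight [623.1  20.7  54. ]
jar lid [625.1 -48.  124. ]
jar lid [636.7 -49.8 124. ]
tin lid [543.1  19.2 131. ]
tin lid [548.8  18.2 131. ]
tin corner [567.9  46.5 120. ]
tin corner [572.   -6.3 120. ]
tin corner [521.7 -10.9 120. ]
tin corner [514.7  43.3 120. ]
salt [515.   88.2  38. ]
pot [519.2 -65.7  39. ]
boss [422.4 301.8 168. ]
pipe [422.8 303.4 182. ]
lid edge [445.5 423.8 150. ]
lid edge [446.7 193.6 150. ]
lid edge [565.3 314.6 150. ]
lid edge [335.5 301.7 150. ]
board [ 631.5 -211.8   18. ]
board [ 641.6 -376.3   18. ]
board [ 344.7 -395.2   18. ]
board [ 335.3 -229.4   18. ]
[[-0.971  0.24  -0.   ]
 [ 0.24   0.971 -0.002]
 [ 0.    -0.002 -1.   ]]
```

```bash
cat > ov.py <<'E'
from h import *
def overlay(n,img,rings,x0,y0,w,h,f):
    a=cv2.resize(img[y0:y0+h,x0:x0+w],None,fx=f,fy=f,interpolation=cv2.INTER_CUBIC)
    for (x,y,z,r,sq,col) in rings:
        t=np.linspace(0,2*np.pi,40) if sq is None else np.arange(5)*np.pi/2+np.pi/4+sq
        P=[(np.array(w2px(n,(x+r*np.cos(k),y+r*np.sin(k),z)))-[x0,y0]+.5)*f-.5 for k in t]
        cv2.polylines(a,[np.int32(np.round(P)*1)],False,col,1)
    return a
E
cat > o1.py <<'E'
from ov import *
R_,G,B,Y=(0,0,255),(0,255,0),(255,0,0),(0,255,255)
m,w,j,t,v=(621.5,88),(616,22),(629,-49),(545,18.5),(422.5,302.5)
rings=[(*m,8,28,None,R_),(*m,126,26,None,R_),(*m,106,26,None,R_),(*w,8,19,None,G),(*w,36,19,None,G),(*w,54,16,None,G),(*j,8,32,None,B),(*j,94,32,None,B),(*j,124,30,None,B),
(*t,8,39.6,.055,Y),(*t,120,39.6,.055,Y),(*t,131,24,None,Y),(*v,168,26,None,R_),(*v,182,4,None,G)]
T=cv2.imread('pics/top0.png');S=cv2.imread('pics/scene0.png')
a=overlay('top',T,rings,265,210,100,100,4);b=overlay('scene',S,rings,270,205,115,110,3.4)
c=overlay('top',T,rings,145,290,60,60,3);d=overlay('scene',S,rings,385,130,70,60,3)
o=np.zeros((600,800,3),np.uint8)
for q,y,x in((a,0,0),(b,0,405),(c,405,0),(d,405,405)):
    o[y:y+q.shape[0],x:x+q.shape[1]]=q[:600-y,:800-x]
cv2.imwrite('pics/o1.png',o)
E
python3 o1.py
```

```text
(no output)
```

View pics/o1.png

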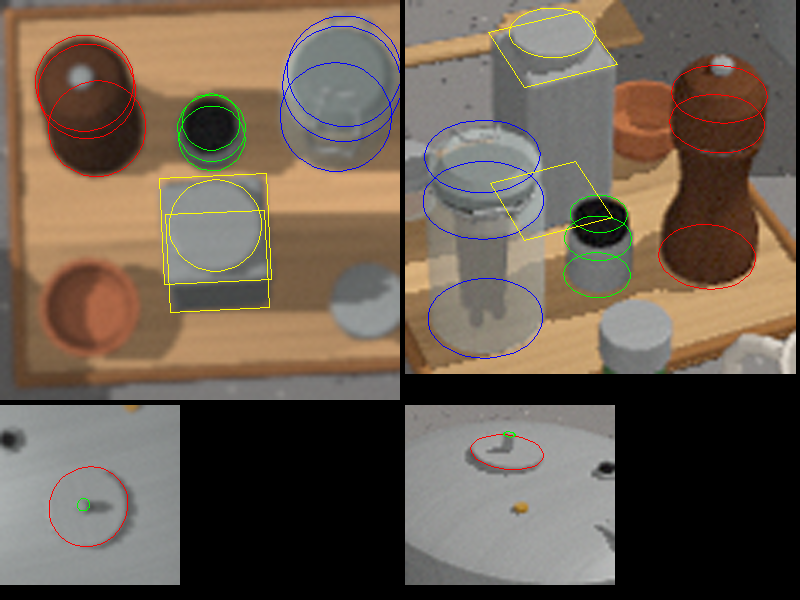

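The overlay fits both views to about 2–3 mm. It confirms the steel weight at about (615,22), mill (621,88), jar (627,-49), grey tin (545,18) and vent (422,302). The board centre is (488,-303). I'll turn the wrist first.

```bash
cat > go.py <<'E'
import sys,numpy as np
from bench import env
from scipy.spatial.transform import Rotation as R
s=env.sense();M=R.from_rotvec(s['orientation']).as_matrix();p=np.array(s['tool_pos'])
print('t %.1f'%s['time'],'p',p.round(1),'gap %.3f'%s['finger_gap'],'grip %.1f'%s['grasp_force'],'yaw %.1f'%np.degrees(np.arctan2(-M[0,1],M[1,1])),'tilt',M[:2,2].round(3))
for a in sys.argv[1:]:
    q=np.array(eval(a),float);d=M.T@(q-p);print(a,'units',(d/80).round(3),'rows>=',round(np.linalg.norm(d)/50,2));p=q
E
python3 -m crank '[[[0,0,0,0,0,-0.19,1],[0,0,0,0,0,-0.19,1],[0,0,0,0,0,0,1]]]'
python3 go.py 627,-49,200 627,-49,58 627,-49,130 583,-297,130 583,-297,70
```

```text
time: 0.4
tool_pos: [120.1, 485.0, 230.8]
orientation: [0.087, -3.14, 0.002]
ft_force: [0.4, -0.8, -0.5]
finger_gap: 1.001
grasp_force: 0.0
t 0.4 p [120.1 485.  230.8] gap 1.001 grip 0.0 yaw 3.2 tilt [-0.    -0.001]
627,-49,200 units [-5.957 -7.015  0.39 ] rows>= 14.74
627,-49,58 units [-1.000e-03  2.000e-03  1.775e+00] rows>= 2.84
627,-49,130 units [ 0.    -0.001 -0.9  ] rows>= 1.44
583,-297,130 units [ 0.721 -3.065  0.004] rows>= 5.04
583,-297,70 units [-0.     0.001  0.75 ] rows>= 1.2
```

```bash

python3 -m crank '[[[-0.3,-0.35,0,0,0,0,1],[-0.3,-0.35,0,0,0,0,1],[-0.3,-0.35,0,0,0,0,1],[-0.3,-0.35,0,0,0,0,1],[-0.3,-0.35,0,0,0,0,1]]]' >/dev/null
python3 -m crank '[[[-0.3,-0.35,0,0,0,0,1],[-0.3,-0.35,0,0,0,0,1],[-0.3,-0.35,0,0,0,0,1],[-0.3,-0.35,0,0,0,0,1],[-0.3,-0.35,0,0,0,0,1]]]' >/dev/null
python3 -m crank '[[[-0.3,-0.35,0,0,0,0,1],[-0.3,-0.35,0,0,0,0,1],[-0.3,-0.35,0,0,0,0,1],[-0.3,-0.35,0,0,0,0,1],[-0.3,-0.35,0,0,0,0,1]]]' >/dev/null
python3 -m crank '[[[-0.3,-0.35,0,0,0,0,1],[-0.3,-0.35,0,0,0,0,1],[-0.3,-0.35,0,0,0,0,1],[-0.3,-0.35,0,0,0,0,1],[-0.3,-0.35,0,0,0,0,1]]]' >/dev/null
python3 -m crank '[[[0,0,0.19,0,0,0,1],[0,0,0.19,0,0,0,1],[0,0,0,0,0,0,1],[0,0,0,0,0,0,1]]]'
python3 go.py 627,-49,130 627,-49,58
```

```text
time: 2.8
tool_pos: [630.2, -47.0, 200.5]
orientation: [0.085, -3.139, -0.0]
ft_force: [0.2, 0.2, 0.3]
finger_gap: 0.999
grasp_force: 0.0
t 2.8 p [630.2 -47.  200.5] gap 0.999 grip 0.0 yaw 3.1 tilt [-0.001  0.   ]
627,-49,130 units [ 0.04  -0.023  0.882] rows>= 1.41
627,-49,58 units [-0.001 -0.     0.9  ] rows>= 1.44
```

```bash

python3 -m crank '[[[0.04,-0.023,0.44,0,0,0,1],[0,0,0.44,0,0,0,1],[0,0,0.3,0,0,0,1],[0,0,0.3,0,0,0,1],[0,0,0.3,0,0,0,1]]]' 
python3 -m crank '[[[0,0,0,0,0,0,1],[0,0,0,0,0,0,-1],[0,0,0,0,0,0,-1],[0,0,0,0,0,0,-1],[0,0,0,0,0,0,-1]]]'
python3 -m crank '[[[0,0,0,0,0,0,-1],[0,0,0,0,0,0,-1],[0,0,0,0,0,0,-1]]]'
python3 go.py 583,-297,130 583,-297,70;
```

```text
time: 3.3
tool_pos: [628.3, -48.8, 59.1]
orientation: [-0.086, 3.138, -0.0]
ft_force: [-0.6, -0.0, -0.1]
finger_gap: 0.998
grasp_force: 0.0
time: 3.8
tool_pos: [629.4, -49.0, 61.1]
orientation: [-0.087, 3.136, -0.0]
ft_force: [0.3, 0.8, 6.3]
finger_gap: 0.732
grasp_force: 66.7
time: 4.1
tool_pos: [629.4, -49.0, 61.1]
orientation: [-0.087, 3.135, -0.0]
ft_force: [-0.3, 0.6, 6.5]
finger_gap: 0.726
grasp_force: 66.7
t 4.1 p [629.4 -49.   61.1] gap 0.726 grip 66.7 yaw 3.2 tilt [ 0.005 -0.   ]
583,-297,130 units [ 0.747 -3.063 -0.864] rows>= 5.23
583,-297,70 units [0.004 0.    0.75 ] rows>= 1.2
```

```bash

python3 -m crank '[[[0,0,-0.2,0,0,0,-1],[0,0,-0.3,0,0,0,-1],[0,0,-0.36,0,0,0,-1],[0.05,-0.2,0,0,0,0,-1],[0.07,-0.29,0,0,0,0,-1]]]' 
python3 -m crank '[[[0.07,-0.29,0,0,0,0,-1],[0.07,-0.29,0,0,0,0,-1],[0.07,-0.29,0,0,0,0,-1],[0.07,-0.29,0,0,0,0,-1],[0.07,-0.29,0,0,0,0,-1]]]' >/dev/null
python3 -m crank '[[[0.07,-0.29,0,0,0,0,-1],[0.07,-0.29,0,0,0,0,-1],[0.07,-0.29,0,0,0,0,-1],[0.07,-0.25,0,0,0,0,-1],[0,0,0,0,0,0,-1]]]' >/dev/null
python3 -m crank '[[[0,0,0,0,0,0,-1],[0,0,0,0,0,0,-1]]]'
python3 go.py 583,-297,73
```

```text
time: 4.6
tool_pos: [620.5, -88.9, 127.7]
orientation: [-0.091, 3.139, -0.001]
ft_force: [0.6, -0.3, -3.5]
finger_gap: 0.727
grasp_force: 66.4
time: 5.8
tool_pos: [580.6, -296.5, 126.3]
orientation: [0.088, -3.139, -0.002]
ft_force: [-0.2, -0.6, -3.0]
finger_gap: 0.729
grasp_force: 66.4
t 5.8 p [ 580.6 -296.5  126.3] gap 0.729 grip 66.4 yaw 3.2 tilt [-0.002  0.001]
583,-297,73 units [-0.031 -0.009  0.667] rows>= 1.07
```

```bash

python3 -m crank '[[[0,0,0.2,0,0,0,-1],[0,0,0.25,0,0,0,-1],[0,0,0.15,0,0,0,-1],[0,0,0.05,0,0,0,-1],[0,0,0,0,0,0,-1]]]'
python3 -m crank '[[[0,0,0.025,0,0,0,-1],[0,0,0,0,0,0,-1]]]'
```

```text
time: 6.3
tool_pos: [580.9, -296.2, 74.6]
orientation: [0.089, -3.139, -0.001]
ft_force: [-0.5, 0.1, -2.7]
finger_gap: 0.728
grasp_force: 66.4
time: 6.5
tool_pos: [581.8, -297.1, 74.1]
orientation: [-0.088, 3.139, -0.001]
ft_force: [-0.8, -0.6, -2.6]
finger_gap: 0.727
grasp_force: 66.4
```

```bash

python3 -m crank '[[[0,0,0.025,0,0,0,-1],[0,0,0,0,0,0,-1]]]'
python3 -m crank '[[[0,0,0.015,0,0,0,-1],[0,0,0,0,0,0,-1]]]'
```

```text
time: 6.7
tool_pos: [581.3, -297.0, 71.5]
orientation: [-0.087, 3.14, -0.0]
ft_force: [0.2, -0.4, -2.8]
finger_gap: 0.729
grasp_force: 66.4
time: 6.9
tool_pos: [581.4, -297.0, 71.1]
orientation: [-0.087, 3.139, -0.001]
ft_force: [-1.0, 1.2, 2.2]
finger_gap: 0.727
grasp_force: 66.8
```

```bash

python3 -m crank '[[[0,0,0,0,0,0,1],[0,0,0,0,0,0,1],[0,0,0,0,0,0,1],[0,0,0,0,0,0,1],[0,0,0,0,0,0,1]]]'
python3 -m crank '[[[0,0,-0.3,0,0,0,1],[0,0,-0.5,0,0,0,1],[0,0,-0.5,0,0,0,1],[0,0,-0.3,0,0,0,1],[0,0,0,0,0,0,1]]]'
python3 go.py 545,18.5,200 545,18.5,76
```

```text
time: 7.4
tool_pos: [581.3, -296.9, 70.1]
orientation: [-0.087, 3.14, -0.0]
ft_force: [0.1, 1.0, 0.0]
finger_gap: 1.001
grasp_force: 0.0
time: 7.9
tool_pos: [583.6, -298.1, 203.6]
orientation: [-0.087, 3.132, -0.007]
ft_force: [0.1, -0.4, -0.4]
finger_gap: 0.998
grasp_force: 0.0
t 7.9 p [ 583.6 -298.1  203.6] gap 0.998 grip 0.0 yaw 3.2 tilt [ 0.009 -0.004]
545,18.5,200 units [0.262 3.978 0.024] rows>= 6.38
545,18.5,76 units [0.013 0.008 1.55 ] rows>= 2.48
```

```bash

python3 -m crank '[[[0.024,0.4,0,0,0,0,1],[0.024,0.4,0,0,0,0,1],[0.024,0.4,0,0,0,0,1],[0.024,0.4,0,0,0,0,1],[0.024,0.4,0,0,0,0,1]]]' >/dev/null
python3 -m crank '[[[0.024,0.4,0,0,0,0,1],[0.024,0.4,0,0,0,0,1],[0.024,0.4,0,0,0,0,1],[0.024,0.4,0,0,0,0,1],[0.024,0.37,0,0,0,0,1]]]' >/dev/null
python3 -m crank '[[[0,0,0,0,0,0,1],[0,0,0,0,0,0,1],[0,0,0,0,0,0,1]]]'
python3 go.py 545,18.5,150 545,18.5,76
```

```text
time: 9.2
tool_pos: [544.2, 18.5, 197.5]
orientation: [0.086, -3.139, 0.001]
ft_force: [-0.5, 0.5, 0.1]
finger_gap: 1.003
grasp_force: 0.0
t 9.2 p [544.2  18.5 197.5] gap 1.003 grip 0.0 yaw 3.1 tilt [-0.001 -0.   ]
545,18.5,150 units [-0.011  0.     0.594] rows>= 0.95
545,18.5,76 units [-0.001  0.     0.925] rows>= 1.48
```

```bash

python3 -m crank '[[[0,0,0.4,0,0,0,1],[0,0,0.4,0,0,0,1],[0,0,0.4,0,0,0,1],[0,0,0.32,0,0,0,1],[0,0,0,0,0,0,1]]]'
python3 -m crank '[[[0,0,0,0,0,0,-1],[0,0,0,0,0,0,-1],[0,0,0,0,0,0,-1],[0,0,0,0,0,0,-1],[0,0,0,0,0,0,-1]]]'
python3 -m crank '[[[0,0,0,0,0,0,-1],[0,0,0,0,0,0,-1],[0,0,0,0,0,0,-1]]]'
python3 go.py 488,-303,150 488,-303,86
```

```text
time: 9.7
tool_pos: [541.0, 17.7, 72.5]
orientation: [0.084, -3.132, 0.0]
ft_force: [-0.9, -0.2, 0.0]
finger_gap: 1.001
grasp_force: 0.0
time: 10.2
tool_pos: [546.3, 19.0, 78.6]
orientation: [-0.087, 3.136, -0.001]
ft_force: [1.6, 0.0, 6.4]
finger_gap: 0.649
grasp_force: 63.5
time: 10.5
tool_pos: [546.3, 19.0, 78.6]
orientation: [-0.087, 3.136, -0.001]
ft_force: [1.0, -0.6, 6.7]
finger_gap: 0.651
grasp_force: 63.6
t 10.5 p [546.3  19.   78.6] gap 0.651 grip 63.6 yaw 3.2 tilt [ 0.005 -0.   ]
488,-303,150 units [ 0.947 -3.979 -0.894] rows>= 6.7
488,-303,86 units [0.004 0.001 0.8  ] rows>= 1.28
```

```bash

python3 -m crank '[[[0,0,-0.2,0,0,0,-1],[0,0,-0.3,0,0,0,-1],[0,0,-0.4,0,0,0,-1],[0.05,-0.2,0,0,0,0,-1],[0.08,-0.33,0,0,0,0,-1]]]' >/dev/null 
python3 -m crank '[[[0.08,-0.34,0,0,0,0,-1],[0.08,-0.34,0,0,0,0,-1],[0.08,-0.34,0,0,0,0,-1],[0.08,-0.34,0,0,0,0,-1],[0.08,-0.34,0,0,0,0,-1]]]' >/dev/null
python3 -m crank '[[[0.08,-0.34,0,0,0,0,-1],[0.08,-0.34,0,0,0,0,-1],[0.08,-0.34,0,0,0,0,-1],[0.08,-0.34,0,0,0,0,-1],[0.08,-0.34,0,0,0,0,-1]]]' >/dev/null
python3 -m crank '[[[0,0,0.2,0,0,0,-1],[0,0,0.2,0,0,0,-1],[0,0,0.2,0,0,0,-1],[0,0,0,0,0,0,-1],[0,0,0,0,0,0,-1]]]'
python3 go.py 488,-303,89
```

```text
time: 12.5
tool_pos: [486.5, -298.7, 99.6]
orientation: [0.087, -3.138, -0.002]
ft_force: [0.1, -0.6, -2.1]
finger_gap: 0.65
grasp_force: 63.7
t 12.5 p [ 486.5 -298.7   99.6] gap 0.650 grip 63.7 yaw 3.2 tilt [-0.002  0.001]
488,-303,89 units [-0.015 -0.055  0.133] rows>= 0.23
```

```bash

python3 -m crank '[[[0,-0.04,0.08,0,0,0,-1],[0,0,0.035,0,0,0,-1],[0,0,0,0,0,0,-1]]]'
python3 -m crank '[[[0,0,0.015,0,0,0,-1],[0,0,0,0,0,0,-1]]]'
python3 -m crank '[[[0,0,0.012,0,0,0,-1],[0,0,0,0,0,0,-1]]]'
```

```text
time: 12.8
tool_pos: [487.6, -302.0, 91.1]
orientation: [0.087, -3.14, -0.0]
ft_force: [-0.6, -0.1, -2.8]
finger_gap: 0.654
grasp_force: 63.8
time: 13.0
tool_pos: [487.9, -302.1, 90.2]
orientation: [-0.088, 3.14, -0.0]
ft_force: [0.2, -0.6, -1.7]
finger_gap: 0.653
grasp_force: 63.8
time: 13.2
tool_pos: [487.8, -302.0, 89.2]
orientation: [-0.088, 3.14, -0.0]
ft_force: [0.0, -0.2, -2.1]
finger_gap: 0.651
grasp_force: 63.8
```

```bash

python3 -m crank '[[[0,0,0.014,0,0,0,-1],[0,0,0,0,0,0,-1]]]'
python3 -m crank '[[[0,0,0,0,0,0,1],[0,0,0,0,0,0,1],[0,0,0,0,0,0,1],[0,0,0,0,0,0,1],[0,0,0,0,0,0,1]]]' >/dev/null
python3 -m crank '[[[0,0,-0.3,0,0,0,1],[0,0,-0.5,0,0,0,1],[0,0,-0.4,0,0,0,1],[0,0,-0.2,0,0,0,1],[0,0,0,0,0,0,1]]]' >/dev/null
python3 -m crank '[[[0,0,0,0,0,0,1],[0,0,0,0,0,0,1]]]'
python3 go.py 621.5,88,200
```

```text
time: 13.4
tool_pos: [487.9, -302.1, 88.7]
orientation: [-0.087, 3.14, -0.001]
ft_force: [-1.0, 1.3, 2.0]
finger_gap: 0.653
grasp_force: 64.2
time: 14.6
tool_pos: [486.9, -301.5, 198.2]
orientation: [0.087, -3.138, -0.003]
ft_force: [0.1, -0.5, 0.2]
finger_gap: 1.001
grasp_force: 0.0
t 14.6 p [ 486.9 -301.5  198.2] gap 1.001 grip 0.0 yaw 3.2 tilt [-0.003  0.002]
621.5,88,200 units [-1.951  4.768 -0.019] rows>= 8.24
```

```bash

python3 -m crank '[[[-0.15,0.36,0,0,0,0,1],[-0.15,0.36,0,0,0,0,1],[-0.15,0.37,0,0,0,0,1],[-0.15,0.37,0,0,0,0,1],[-0.15,0.37,0,0,0,0,1]]]' >/dev/null
python3 -m crank '[[[-0.15,0.37,0,0,0,0,1],[-0.15,0.37,0,0,0,0,1],[-0.15,0.37,0,0,0,0,1],[-0.15,0.37,0,0,0,0,1],[-0.15,0.37,0,0,0,0,1]]]' >/dev/null
python3 -m crank '[[[-0.15,0.36,0,0,0,0,1],[-0.15,0.36,0,0,0,0,1],[-0.14,0.36,0,0,0,0,1],[0,0,0,0,0,0,1],[0,0,0,0,0,0,1]]]' >/dev/null
python3 -m crank '[[[0,0,0,0,0,0,1],[0,0,0,0,0,0,1]]]'
python3 go.py 621.5,88,150 621.5,88,90
```

```text
time: 16.3
tool_pos: [621.1, 85.6, 199.6]
orientation: [0.085, -3.139, 0.0]
ft_force: [0.5, -0.8, 0.3]
finger_gap: 1.001
grasp_force: 0.0
t 16.3 p [621.1  85.6 199.6] gap 1.001 grip 0.0 yaw 3.1 tilt [-0.001 -0.   ]
621.5,88,150 units [-0.007  0.03   0.62 ] rows>= 0.99
621.5,88,90 units [-0.001  0.     0.75 ] rows>= 1.2
```

```bash

python3 -m crank '[[[0,0.03,0.36,0,0,0,1],[0,0,0.36,0,0,0,1],[0,0,0.36,0,0,0,1],[0,0,0.28,0,0,0,1],[0,0,0,0,0,0,1]]]'
python3 -m crank '[[[0,0,0,0,0,0,1],[0,0,0,0,0,0,-1],[0,0,0,0,0,0,-1],[0,0,0,0,0,0,-1],[0,0,0,0,0,0,-1]]]' >/dev/null
python3 -m crank '[[[0,0,0,0,0,0,-1],[0,0,0,0,0,0,-1],[0,0,0,0,0,0,-1],[0,0,0,0,0,0,-1]]]'
python3 go.py 393,-308.5,160 393,-308.5,105
```

```text
time: 16.8
tool_pos: [618.3, 87.6, 87.4]
orientation: [0.085, -3.133, 0.002]
ft_force: [0.4, 1.0, -1.3]
finger_gap: 1.0
grasp_force: 0.0
time: 17.7
tool_pos: [623.0, 89.1, 93.4]
orientation: [-0.087, 3.136, 0.0]
ft_force: [0.4, -0.3, 6.6]
finger_gap: 0.588
grasp_force: 63.2
t 17.7 p [623.   89.1  93.4] gap 0.588 grip 63.2 yaw 3.2 tilt [0.004 0.   ]
393,-308.5,160 units [ 3.143 -4.803 -0.845] rows>= 9.28
393,-308.5,105 units [0.003 0.    0.687] rows>= 1.1
```

```bash

python3 -m crank '[[[0,0,-0.2,0,0,0,-1],[0,0,-0.3,0,0,0,-1],[0,0,-0.35,0,0,0,-1],[0.2,-0.2,0,0,0,0,-1],[0.36,-0.36,0,0,0,0,-1]]]' >/dev/null 
python3 -m crank '[[[0.36,-0.36,0,0,0,0,-1],[0.36,-0.36,0,0,0,0,-1],[0.36,-0.36,0,0,0,0,-1],[0.36,-0.36,0,0,0,0,-1],[0.36,-0.36,0,0,0,0,-1]]]' >/dev/null
python3 -m crank '[[[0.36,-0.36,0,0,0,0,-1],[0.2,-0.4,0,0,0,0,-1],[0.05,-0.4,0,0,0,0,-1],[0.05,-0.4,0,0,0,0,-1],[0.05,-0.4,0,0,0,0,-1]]]' >/dev/null
python3 -m crank '[[[0.05,-0.3,0,0,0,0,-1],[0,0,0,0,0,0,-1],[0,0,0,0,0,0,-1],[0,0,0,0,0,0,-1]]]'
python3 go.py 393,-308.5,110
```

```text
time: 19.6
tool_pos: [392.4, -292.7, 158.9]
orientation: [0.089, -3.139, -0.002]
ft_force: [0.2, 0.2, -3.7]
finger_gap: 0.591
grasp_force: 63.4
t 19.6 p [ 392.4 -292.7  158.9] gap 0.591 grip 63.4 yaw 3.2 tilt [-0.001  0.001]
393,-308.5,110 units [ 0.003 -0.199  0.61 ] rows>= 1.03
```

```bash

python3 -m crank '[[[0,-0.1,0.2,0,0,0,-1],[0,-0.1,0.25,0,0,0,-1],[0,0,0.15,0,0,0,-1],[0,0,0.05,0,0,0,-1],[0,0,0,0,0,0,-1]]]'
python3 -m crank '[[[0,0,0.02,0,0,0,-1],[0,0,0,0,0,0,-1],[0,0,0,0,0,0,-1]]]'
```

```text
time: 20.1
tool_pos: [393.3, -308.5, 106.7]
orientation: [0.089, -3.139, -0.002]
ft_force: [-0.9, 0.0, -2.8]
finger_gap: 0.592
grasp_force: 63.4
time: 20.4
tool_pos: [394.0, -309.9, 106.3]
orientation: [-0.088, 3.139, -0.001]
ft_force: [0.7, -0.3, -2.4]
finger_gap: 0.588
grasp_force: 63.4
```

```bash

python3 -m crank '[[[0,0,0.02,0,0,0,-1],[0,0,0,0,0,0,-1]]]' | sed -n '2p;4p'
python3 -m crank '[[[0,0,0.012,0,0,0,-1],[0,0,0,0,0,0,-1]]]'| sed -n '2p;4p'
python3 -m crank '[[[0,0,0.006,0,0,0,-1],[0,0,0,0,0,0,-1]]]'| sed -n '2p;4p'
```

```text
tool_pos: [393.6, -309.7, 104.1]
ft_force: [-0.9, -0.7, -4.0]
tool_pos: [393.8, -309.8, 103.5]
ft_force: [-0.8, 1.4, 0.5]
tool_pos: [393.8, -309.9, 103.4]
ft_force: [-0.9, 1.1, 5.6]
```

Next I release the mill and rise, then check that all three stand well and look again at the weight.

```bash

python3 -m crank '[[[0,0,0,0,0,0,1],[0,0,0,0,0,0,1],[0,0,0,0,0,0,1],[0,0,0,0,0,0,1],[0,0,0,0,0,0,1]]]' >/dev/null
python3 -m crank '[[[0,0,-0.3,0,0,0,1],[0,0,-0.5,0,0,0,1],[0,0,-0.4,0,0,0,1],[0,0,0,0,0,0,1],[0,0,0,0,0,0,1]]]' >/dev/null
python3 - <<'E'
from ov import *
n='top';s=save(n,'pics/top1.png');img=np.ascontiguousarray(s['frame'][:,:,::-1])
G,Y,R_=(0,255,0),(0,255,255),(0,0,255)
r=[(615,22,8,19,None,G),(615,22,54,16,None,G),(581,-297,134,30,None,R_),(488,-302,130,39.6,.055,Y),(394,-310,116,26,None,R_)]
sc=save('scene','pics/scene1.png');im2=np.ascontiguousarray(sc['frame'][:,:,::-1])
a=overlay(n,img,r,265,205,115,110,3.4);b=overlay('scene',im2,r,80,150,250,180,1.6);c=overlay('scene',im2,r,290,230,80,60,4)
o=np.zeros((600,800,3),np.uint8);o[:a.shape[0],:a.shape[1]]=a[:,:];o[:b.shape[0],400:800]=b[:,:400];o[300:540,420:740]=c
cv2.imwrite('pics/o2.png',o)
E
python3 go.py 615,22,200
```

```text
t 22.1 p [ 393.  -309.2  197.4] gap 1.000 grip 0.0 yaw 3.2 tilt [-0.002  0.001]
615,22,200 units [-3.001  3.979 -0.031] rows>= 7.97
```

View pics/o2.png

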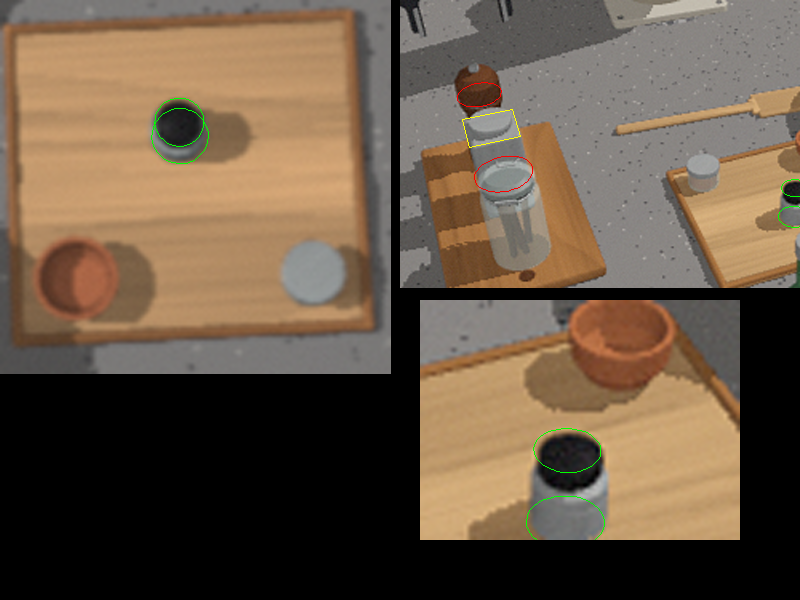

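Jar, tin and mill stand upright on the board in a row, and the weight stands free at (615,21.5). Next is the weight.

```bash

python3 -m crank '[[[-0.23,0.31,0,0,0,0,1],[-0.23,0.31,0,0,0,0,1],[-0.23,0.31,0,0,0,0,1],[-0.23,0.31,0,0,0,0,1],[-0.23,0.31,0,0,0,0,1]]]' >/dev/null
python3 -m crank '[[[-0.23,0.31,0,0,0,0,1],[-0.23,0.31,0,0,0,0,1],[-0.23,0.31,0,0,0,0,1],[-0.23,0.31,0,0,0,0,1],[-0.23,0.31,0,0,0,0,1]]]' >/dev/null
python3 -m crank '[[[-0.23,0.3,0,0,0,0,1],[-0.23,0.3,0,0,0,0,1],[-0.24,0.29,0,0,0,0,1],[0,0,0,0,0,0,1],[0,0,0,0,0,0,1]]]' >/dev/null
python3 -m crank '[[[0,0,0.3,0,0,0,1],[0,0,0.3,0,0,0,1],[0,0,0.3,0,0,0,1],[0,0,0,0,0,0,1],[0,0,0,0,0,0,1]]]'
python3 go.py 615,21.5,60 615,21.5,11
```

```text
time: 24.1
tool_pos: [614.5, 21.3, 126.3]
orientation: [0.085, -3.138, 0.0]
ft_force: [0.6, -0.3, -0.2]
finger_gap: 0.998
grasp_force: 0.0
t 24.1 p [614.5  21.3 126.3] gap 0.998 grip 0.0 yaw 3.1 tilt [-0.002 -0.   ]
615,21.5,60 units [-0.008  0.002  0.828] rows>= 1.33
615,21.5,11 units [-0.001  0.     0.612] rows>= 0.98
```

```bash

python3 -m crank '[[[0,0,0.4,0,0,0,1],[0,0,0.4,0,0,0,1],[0,0,0.3,0,0,0,1],[0,0,0.2,0,0,0,1],[0,0,0.12,0,0,0,1]]]'
python3 -m crank '[[[0,0,0,0,0,0,1],[0,0,0,0,0,0,1],[0,0,0,0,0,0,-1],[0,0,0,0,0,0,-1],[0,0,0,0,0,0,-1]]]' >/dev/null
python3 -m crank '[[[0,0,0,0,0,0,-1],[0,0,0,0,0,0,-1],[0,0,0,0,0,0,-1],[0,0,0,0,0,0,-1],[0,0,0,0,0,0,-1]]]'
python3 -m crank '[[[0,0,0,0,0,0,-1],[0,0,0,0,0,0,-1],[0,0,0,0,0,0,-1]]]'
python3 go.py 615,22,120 422.5,302.5,260
```

```text
time: 24.6
tool_pos: [615.8, 21.9, 13.1]
orientation: [-0.087, 3.14, -0.0]
ft_force: [-1.1, -0.2, 0.4]
finger_gap: 0.997
grasp_force: 0.0
time: 25.6
tool_pos: [616.3, 22.4, 14.1]
orientation: [-0.087, 3.139, 0.0]
ft_force: [-0.8, -0.6, 6.4]
finger_gap: 0.422
grasp_force: 60.5
time: 25.9
tool_pos: [616.3, 22.4, 14.0]
orientation: [-0.087, 3.138, 0.0]
ft_force: [-1.2, 0.3, 5.6]
finger_gap: 0.416
grasp_force: 60.5
t 25.9 p [616.3  22.4  14. ] gap 0.416 grip 60.5 yaw 3.2 tilt [0.002 0.   ]
615,22,120 units [ 0.014 -0.004 -1.324] rows>= 2.12
422.5,302.5,260 units [ 2.204  3.635 -1.754] rows>= 7.36
```

```bash

python3 -m crank '[[[0,0,-0.2,0,0,0,-1],[0,0,-0.4,0,0,0,-1],[0,0,-0.5,0,0,0,-1],[0,0,-0.5,0,0,0,-1],[0,0,-0.5,0,0,0,-1]]]' >/dev/null
python3 -m crank '[[[0,0,-0.4,0,0,0,-1],[0,0,-0.3,0,0,0,-1],[0.1,0.15,0,0,0,0,-1],[0.2,0.3,0,0,0,0,-1],[0.2,0.33,0,0,0,0,-1]]]' >/dev/null
python3 -m crank '[[[0.2,0.33,0,0,0,0,-1],[0.2,0.33,0,0,0,0,-1],[0.2,0.33,0,0,0,0,-1],[0.2,0.33,0,0,0,0,-1],[0.2,0.33,0,0,0,0,-1]]]' >/dev/null
python3 -m crank '[[[0.2,0.33,0,0,0,0,-1],[0.2,0.33,0,0,0,0,-1],[0.2,0.33,0,0,0,0,-1],[0.1,0.17,0,0,0,0,-1],[0,0,0,0,0,0,-1]]]' >/dev/null
python3 -m crank '[[[0,0,0,0,0,0,-1],[0,0,0,0,0,0,-1],[0,0,0,0,0,0,-1]]]'
python3 go.py 422.5,302.5,200
```

```text
time: 28.2
tool_pos: [424.1, 298.5, 236.6]
orientation: [0.085, -3.14, 0.001]
ft_force: [0.7, -0.8, -0.3]
finger_gap: 0.421
grasp_force: 60.2
t 28.2 p [424.1 298.5 236.6] gap 0.421 grip 60.2 yaw 3.1 tilt [-0.    -0.001]
422.5,302.5,200 units [0.017 0.052 0.457] rows>= 0.74
```

Lower to about 200, where the weight's underside is about 194, clear of the pipe at 182. Then I'll check the alignment.

```bash

python3 -m crank '[[[0.017,0.052,0.2,0,0,0,-1],[0,0,0.2,0,0,0,-1],[0,0,0,0,0,0,-1],[0,0,0,0,0,0,-1],[0,0,0,0,0,0,-1]]]'
python3 - <<'E'
from ov import *
G,R_,Y=(0,255,0),(0,0,255),(0,255,255)
p=env.sense()['tool_pos'];b=p[2]-6
r=[(p[0],p[1],b,19,None,G),(p[0],p[1],b+46,16,None,G),(422.5,302.5,168,26,None,R_)]
o=np.zeros((600,800,3),np.uint8)
s=save('top','pics/t2.png');a=overlay('top',np.ascontiguousarray(s['frame'][:,:,::-1]),r,130,270,95,95,4.2);o[:399,:399]=a
s=save('scene','pics/s2.png');a=overlay('scene',np.ascontiguousarray(s['frame'][:,:,::-1]),r,375,95,95,90,4.2);o[:a.shape[0],401:401+a.shape[1]]=a[:, :399]
cv2.imwrite('pics/o3.png',o)
E
```

```text
time: 28.7
tool_pos: [422.9, 303.4, 205.9]
orientation: [-0.086, 3.139, 0.001]
ft_force: [-0.4, -0.3, -0.8]
finger_gap: 0.421
grasp_force: 60.2
```

View pics/o3.png

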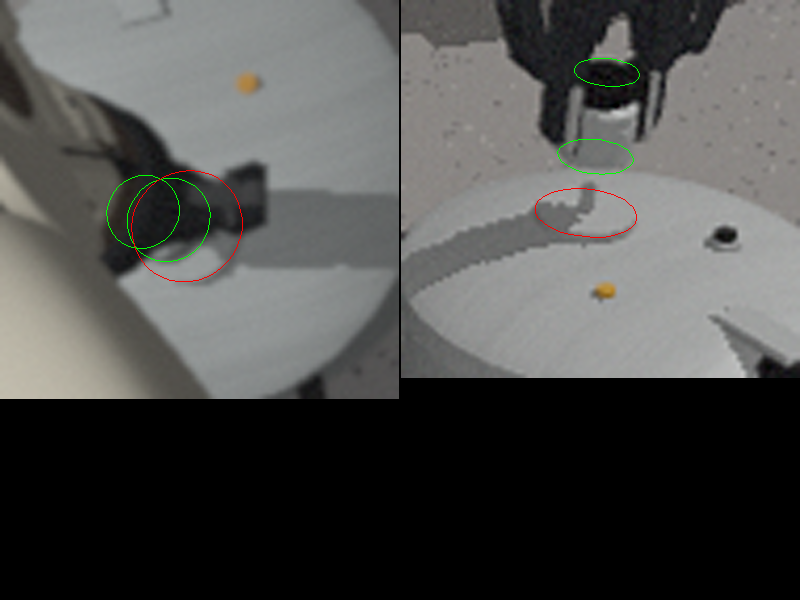

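```bash

python3 -m crank '[[[0,-0.015,0.15,0,0,0,-1],[0,0,0,0,0,0,-1],[0,0,0,0,0,0,-1]]]'| sed -n '2p;4p'
python3 -m crank '[[[0,0,0.05,0,0,0,-1],[0,0,0.05,0,0,0,-1],[0,0,0,0,0,0,-1]]]'| sed -n '2p;4p'
```

```text
tool_pos: [421.8, 301.8, 192.3]
ft_force: [0.5, -0.4, -2.2]
tool_pos: [421.9, 301.9, 184.3]
ft_force: [-0.3, -0.4, -1.1]
```

```bash

python3 -m crank '[[[0,0,0.05,0,0,0,-1],[0,0,0.04,0,0,0,-1],[0,0,0,0,0,0,-1]]]'| sed -n '2p;4p'
python3 -m crank '[[[0,0,0.02,0,0,0,-1],[0,0,0,0,0,0,-1]]]'| sed -n '2p;4p'
python3 -m crank '[[[0,0,0.012,0,0,0,-1],[0,0,0,0,0,0,-1]]]'| sed -n '2p;4p'
```

```text
tool_pos: [422.0, 302.0, 177.1]
ft_force: [-0.5, -0.6, -1.6]
tool_pos: [422.3, 302.1, 176.0]
ft_force: [-0.3, -0.2, -1.5]
tool_pos: [422.3, 302.2, 175.2]
ft_force: [-0.6, -0.9, -1.2]
```

```bash

python3 -m crank '[[[0,0,0.012,0,0,0,-1],[0,0,0,0,0,0,-1]]]'| sed -n '2p;4p'
python3 -m crank '[[[0,0,0.008,0,0,0,-1],[0,0,0,0,0,0,-1]]]'| sed -n '2p;4p'
python3 -m crank '[[[0,0,0,0,0,0,1],[0,0,0,0,0,0,1],[0,0,0,0,0,0,1],[0,0,0,0,0,0,1],[0,0,0,0,0,0,1]]]'
python3 -m crank '[[[0,0,-0.2,0,0,0,1],[0,0,-0.3,0,0,0,1],[0,0,-0.4,0,0,0,1],[0,0,-0.1,0,0,0,1],[0,0,0,0,0,0,1]]]' | sed -n '2p;4p'
python3 go.py 393.8,-309.8,250 393.8,-309.8,103
```

```text
tool_pos: [422.3, 302.1, 174.2]
ft_force: [-0.4, 0.0, -0.7]
tool_pos: [422.3, 302.2, 174.0]
ft_force: [-0.3, -0.9, 2.3]
time: 31.0
tool_pos: [422.3, 302.2, 173.6]
orientation: [-0.087, 3.14, -0.0]
ft_force: [0.1, -0.1, 0.1]
finger_gap: 0.999
grasp_force: 0.0
tool_pos: [423.2, 302.8, 255.1]
ft_force: [0.1, -0.5, -0.7]
t 31.5 p [423.2 302.8 255.1] gap 1.001 grip 0.0 yaw 3.2 tilt [0.003 0.002]
393.8,-309.8,250 units [ 0.792 -7.625  0.046] rows>= 12.27
393.8,-309.8,103 units [ 0.006 -0.004  1.837] rows>= 2.94
```

```bash

python3 -m crank '[[[0.04,-0.3,0,0,0,0,1],[0.04,-0.4,0,0,0,0,1],[0.04,-0.4,0,0,0,0,1],[0.04,-0.4,0,0,0,0,1],[0.04,-0.4,0,0,0,0,1]]]' >/dev/null
python3 -m crank '[[[0.04,-0.4,0,0,0,0,1],[0.04,-0.4,0,0,0,0,1],[0.04,-0.4,0,0,0,0,1],[0.04,-0.4,0,0,0,0,1],[0.04,-0.4,0,0,0,0,1]]]' >/dev/null
python3 -m crank '[[[0.04,-0.4,0,0,0,0,1],[0.04,-0.4,0,0,0,0,1],[0.04,-0.4,0,0,0,0,1],[0.04,-0.4,0,0,0,0,1],[0.04,-0.4,0,0,0,0,1]]]' >/dev/null
python3 -m crank '[[[0.04,-0.4,0,0,0,0,1],[0.04,-0.4,0,0,0,0,1],[0.04,-0.4,0,0,0,0,1],[0.04,-0.4,0,0,0,0,1],[0.04,-0.1,0,0,0,0,1]]]' >/dev/null
python3 -m crank '[[[0,0,0,0,0,0,1],[0,0,0,0,0,0,1],[0,0,0,0,0,0,1],[0,0,0,0,0,0,1]]]'
python3 go.py 393.8,-309.8,250 393.8,-309.8,103
python3 - <<'E'
from ov import *
G=(0,255,0)
r=[(422.5,302.5,168,19,None,G),(422.5,302.5,214,16,None,G)]
o=np.zeros((600,800,3),np.uint8)
s=save('top','pics/t3.png');o[:399,:399]=overlay('top',np.ascontiguousarray(s['frame'][:,:,::-1]),r,130,270,95,95,4.2)
s=save('scene','pics/s3.png');im=np.ascontiguousarray(s['frame'][:,:,::-1]);a=overlay('scene',im,r,375,95,95,90,4.2);o[:a.shape[0],401:800]=a[:, :399]
o[400:,:400]=cv2.resize(im[150:330,80:440],(400,200))
cv2.imwrite('pics/o4.png',o)
E
```

```text
time: 33.9
tool_pos: [392.4, -307.4, 253.7]
orientation: [-0.09, 3.14, 0.0]
ft_force: [0.4, -0.2, 0.5]
finger_gap: 1.003
grasp_force: 0.0
t 33.9 p [ 392.4 -307.4  253.7] gap 1.003 grip 0.0 yaw 3.3 tilt [0. 0.]
393.8,-309.8,250 units [-0.015 -0.031  0.047] rows>= 0.09
393.8,-309.8,103 units [ 0.    -0.     1.837] rows>= 2.94
```

View pics/o4.png

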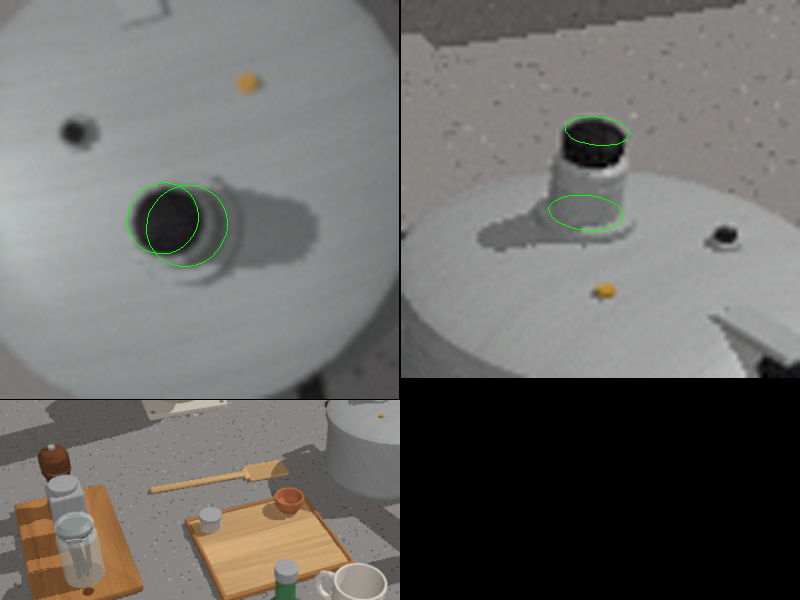

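The weight sits fully down and centred on the vent to within about 2 mm in both views. Next I return the mill.

```bash

python3 -m crank '[[[-0.015,-0.03,0.4,0,0,0,1],[0,0,0.5,0,0,0,1],[0,0,0.5,0,0,0,1],[0,0,0.3,0,0,0,1],[0,0,0.18,0,0,0,1]]]'| sed -n '2p;4p'
python3 -m crank '[[[0,0,0,0,0,0,1],[0,0,0,0,0,0,-1],[0,0,0,0,0,0,-1],[0,0,0,0,0,0,-1],[0,0,0,0,0,0,-1]]]' >/dev/null
python3 -m crank '[[[0,0,0,0,0,0,-1],[0,0,0,0,0,0,-1],[0,0,0,0,0,0,-1],[0,0,0,0,0,0,-1]]]'
python3 go.py 623,89.1,160
```

```text
tool_pos: [392.4, -309.3, 100.9]
ft_force: [-0.4, -0.3, -1.0]
time: 35.4
tool_pos: [394.6, -311.3, 105.1]
orientation: [-0.088, 3.137, -0.003]
ft_force: [-0.8, 1.0, 6.4]
finger_gap: 0.588
grasp_force: 62.4
t 35.4 p [ 394.6 -311.3  105.1] gap 0.588 grip 62.4 yaw 3.2 tilt [ 0.003 -0.002]
623,89.1,160 units [-3.132  4.836 -0.686] rows>= 9.28
```

```bash

python3 -m crank '[[[0,0,-0.2,0,0,0,-1],[0,0,-0.3,0,0,0,-1],[0,0,-0.3,0,0,0,-1],[-0.12,0.2,0,0,0,0,-1],[-0.24,0.37,0,0,0,0,-1]]]' >/dev/null
python3 -m crank '[[[-0.24,0.37,0,0,0,0,-1],[-0.24,0.37,0,0,0,0,-1],[-0.24,0.37,0,0,0,0,-1],[-0.24,0.37,0,0,0,0,-1],[-0.24,0.37,0,0,0,0,-1]]]' >/dev/null
python3 -m crank '[[[-0.24,0.37,0,0,0,0,-1],[-0.24,0.37,0,0,0,0,-1],[-0.24,0.37,0,0,0,0,-1],[-0.24,0.37,0,0,0,0,-1],[-0.24,0.37,0,0,0,0,-1]]]' >/dev/null
python3 -m crank '[[[-0.24,0.36,0,0,0,0,-1],[-0.12,0.17,0,0,0,0,-1],[0,0,0,0,0,0,-1],[0,0,0,0,0,0,-1],[0,0,0,0,0,0,-1]]]'
python3 go.py 623.8,89.1,102
```

```text
time: 37.4
tool_pos: [620.8, 85.5, 167.0]
orientation: [0.086, -3.139, 0.001]
ft_force: [-0.2, -0.0, -2.0]
finger_gap: 0.587
grasp_force: 63.3
t 37.4 p [620.8  85.5 167. ] gap 0.587 grip 63.3 yaw 3.1 tilt [-0.001 -0.001]
623.8,89.1,102 units [-0.041  0.043  0.812] rows>= 1.3
```

```bash

python3 -m crank '[[[-0.02,0.025,0.2,0,0,0,-1],[-0.01,0.02,0.3,0,0,0,-1],[0,0,0.2,0,0,0,-1],[0,0,0.1,0,0,0,-1],[0,0,0,0,0,0,-1]]]' >/dev/null
python3 -m crank '[[[0,0,0,0,0,0,-1],[0,0,0,0,0,0,-1]]]'
python3 go.py 623.8,89.1,97
```

```text
time: 38.1
tool_pos: [624.5, 90.1, 104.7]
orientation: [-0.087, 3.138, 0.0]
ft_force: [0.0, -0.3, -2.7]
finger_gap: 0.588
grasp_force: 63.3
t 38.1 p [624.5  90.1 104.7] gap 0.588 grip 63.3 yaw 3.2 tilt [0.003 0.   ]
623.8,89.1,97 units [ 0.01  -0.012  0.096] rows>= 0.16
```

```bash

python3 -m crank '[[[0.01,-0.012,0.06,0,0,0,-1],[0,0,0.03,0,0,0,-1],[0,0,0,0,0,0,-1]]]'| sed -n '2p;4p'
python3 -m crank '[[[0,0,0.015,0,0,0,-1],[0,0,0,0,0,0,-1]]]'| sed -n '2p;4p'
python3 -m crank '[[[0,0,0.012,0,0,0,-1],[0,0,0,0,0,0,-1]]]'| sed -n '2p;4p'
```

```text
tool_pos: [622.4, 89.2, 95.6]
ft_force: [-0.1, 0.3, -2.7]
tool_pos: [623.1, 89.3, 95.2]
ft_force: [-0.1, 0.1, -0.5]
tool_pos: [623.4, 89.4, 95.2]
ft_force: [-1.9, -0.6, 4.7]
```

Contact at the expected height. I release and go on to the tin at (487.9,-302.1).

```bash

python3 -m crank '[[[0,0,0,0,0,0,1],[0,0,0,0,0,0,1],[0,0,0,0,0,0,1],[0,0,0,0,0,0,1],[0,0,0,0,0,0,1]]]' >/dev/null
python3 -m crank '[[[0,0,-0.3,0,0,0,1],[0,0,-0.5,0,0,0,1],[0,0,-0.4,0,0,0,1],[0,0,0,0,0,0,1],[0,0,0,0,0,0,1]]]' | sed -n '2p;4p'
python3 go.py 487.9,-302.1,190
```

```text
tool_pos: [623.5, 89.3, 190.8]
ft_force: [-0.8, 0.1, -0.7]
t 39.8 p [623.5  89.3 190.8] gap 1.001 grip 0.0 yaw 3.2 tilt [0.002 0.   ]
487.9,-302.1,190 units [ 1.964 -4.791  0.005] rows>= 8.28
```

```bash

python3 -m crank '[[[0.15,-0.37,0,0,0,0,1],[0.15,-0.37,0,0,0,0,1],[0.15,-0.37,0,0,0,0,1],[0.15,-0.37,0,0,0,0,1],[0.15,-0.37,0,0,0,0,1]]]' >/dev/null
python3 -m crank '[[[0.15,-0.37,0,0,0,0,1],[0.15,-0.37,0,0,0,0,1],[0.15,-0.37,0,0,0,0,1],[0.15,-0.37,0,0,0,0,1],[0.15,-0.37,0,0,0,0,1]]]' >/dev/null
python3 -m crank '[[[0.15,-0.37,0,0,0,0,1],[0.15,-0.37,0,0,0,0,1],[0.15,-0.35,0,0,0,0,1],[0,0,0,0,0,0,1],[0,0,0,0,0,0,1]]]' >/dev/null
python3 -m crank '[[[0,0,0,0,0,0,1],[0,0,0,0,0,0,1]]]' | sed -n '2p;4p'
python3 go.py 487.9,-302.1,86
```

```text
tool_pos: [488.6, -300.9, 189.3]
ft_force: [-0.4, 0.7, -0.9]
t 41.5 p [ 488.6 -300.9  189.3] gap 1.003 grip 0.0 yaw 3.3 tilt [-0.001  0.001]
487.9,-302.1,86 units [ 0.008 -0.016  1.292] rows>= 2.07
```

```bash

python3 -m crank '[[[0.008,-0.016,0.4,0,0,0,1],[0,0,0.4,0,0,0,1],[0,0,0.3,0,0,0,1],[0,0,0.19,0,0,0,1],[0,0,0,0,0,0,1]]]'| sed -n '2p;4p'
python3 -m crank '[[[0,0,0,0,0,0,1],[0,0,0,0,0,0,-1],[0,0,0,0,0,0,-1],[0,0,0,0,0,0,-1],[0,0,0,0,0,0,-1]]]' >/dev/null
python3 -m crank '[[[0,0,0,0,0,0,-1],[0,0,0,0,0,0,-1],[0,0,0,0,0,0,-1],[0,0,0,0,0,0,-1]]]'
python3 go.py 546.3,19,160
```

```text
tool_pos: [486.4, -301.2, 83.9]
ft_force: [-1.0, 0.8, -0.0]
time: 42.9
tool_pos: [489.0, -303.4, 88.4]
orientation: [-0.088, 3.137, -0.001]
ft_force: [0.2, 2.7, 6.2]
finger_gap: 0.653
grasp_force: 63.2
t 42.9 p [ 489.  -303.4   88.4] gap 0.653 grip 63.2 yaw 3.2 tilt [ 0.003 -0.001]
546.3,19,160 units [-0.944  3.983 -0.896] rows>= 6.7
```

```bash

python3 -m crank '[[[0,0,-0.2,0,0,0,-1],[0,0,-0.3,0,0,0,-1],[0,0,-0.4,0,0,0,-1],[-0.04,0.2,0,0,0,0,-1],[-0.08,0.34,0,0,0,0,-1]]]' >/dev/null
python3 -m crank '[[[-0.08,0.34,0,0,0,0,-1],[-0.08,0.34,0,0,0,0,-1],[-0.08,0.34,0,0,0,0,-1],[-0.08,0.34,0,0,0,0,-1],[-0.08,0.34,0,0,0,0,-1]]]' >/dev/null
python3 -m crank '[[[-0.08,0.34,0,0,0,0,-1],[-0.08,0.34,0,0,0,0,-1],[-0.08,0.34,0,0,0,0,-1],[-0.08,0.34,0,0,0,0,-1],[-0.08,0.34,0,0,0,0,-1]]]' >/dev/null
python3 -m crank '[[[0,0,0.1,0,0,0,-1],[0,0,0.3,0,0,0,-1],[0,0,0.2,0,0,0,-1],[0,0,0,0,0,0,-1],[0,0,0,0,0,0,-1]]]'
python3 go.py 547.4,19,82
```

```text
time: 44.9
tool_pos: [542.9, 15.2, 109.9]
orientation: [0.087, -3.138, 0.0]
ft_force: [-0.2, -0.7, -1.7]
finger_gap: 0.652
grasp_force: 63.5
t 44.9 p [542.9  15.2 109.9] gap 0.652 grip 63.5 yaw 3.2 tilt [-0.002 -0.   ]
547.4,19,82 units [-0.06   0.044  0.348] rows>= 0.57
```

```bash

python3 -m crank '[[[-0.035,0.04,0.15,0,0,0,-1],[0,0,0.12,0,0,0,-1],[0,0,0.05,0,0,0,-1],[0,0,0,0,0,0,-1],[0,0,0,0,0,0,-1]]]'| sed -n '2p;4p'
python3 -m crank '[[[0,0,0,0,0,0,-1]]]'| sed -n '2p;4p'
python3 go.py 547.4,19,79.5
```

```text
tool_pos: [546.4, 18.7, 85.0]
ft_force: [0.0, -0.1, -2.1]
tool_pos: [546.8, 18.7, 85.5]
ft_force: [0.2, 0.3, -1.7]
t 45.5 p [546.8  18.7  85.5] gap 0.652 grip 63.7 yaw 3.2 tilt [ 0.001 -0.   ]
547.4,19,79.5 units [-0.008  0.003  0.075] rows>= 0.12
```

```bash

python3 -m crank '[[[0,0,0.04,0,0,0,-1],[0,0,0.03,0,0,0,-1],[0,0,0,0,0,0,-1]]]'| sed -n '2p;4p'
python3 -m crank '[[[0,0,0.012,0,0,0,-1],[0,0,0,0,0,0,-1]]]'| sed -n '2p;4p'
python3 -m crank '[[[0,0,0.01,0,0,0,-1],[0,0,0,0,0,0,-1]]]'| sed -n '2p;4p'
```

```text
tool_pos: [546.1, 18.8, 79.0]
ft_force: [0.7, 0.0, -1.9]
tool_pos: [546.5, 18.8, 78.5]
ft_force: [0.6, 0.3, -2.3]
tool_pos: [546.6, 18.8, 78.4]
ft_force: [-2.4, 0.1, 2.0]
```

```bash

python3 -m crank '[[[0,0,0,0,0,0,1],[0,0,0,0,0,0,1],[0,0,0,0,0,0,1],[0,0,0,0,0,0,1],[0,0,0,0,0,0,1]]]' >/dev/null
python3 -m crank '[[[0,0,-0.3,0,0,0,1],[0,0,-0.5,0,0,0,1],[0,0,-0.4,0,0,0,1],[0,0,0,0,0,0,1],[0,0,0,0,0,0,1]]]' | sed -n '2p;4p'
python3 go.py 581.4,-297,170
```

```text
tool_pos: [547.0, 18.8, 174.5]
ft_force: [-0.7, -0.7, -0.3]
t 47.2 p [547.   18.8 174.5] gap 0.996 grip 0.0 yaw 3.2 tilt [0.002 0.   ]
581.4,-297,170 units [-0.21  -3.966  0.057] rows>= 6.35
```

```bash

python3 -m crank '[[[-0.02,-0.36,0,0,0,0,1],[-0.02,-0.36,0,0,0,0,1],[-0.02,-0.36,0,0,0,0,1],[-0.02,-0.36,0,0,0,0,1],[-0.02,-0.36,0,0,0,0,1]]]' >/dev/null
python3 -m crank '[[[-0.02,-0.36,0,0,0,0,1],[-0.02,-0.36,0,0,0,0,1],[-0.02,-0.36,0,0,0,0,1],[-0.02,-0.36,0,0,0,0,1],[-0.02,-0.36,0,0,0,0,1]]]' >/dev/null
python3 -m crank '[[[-0.01,-0.36,0,0,0,0,1],[0,0,0,0,0,0,1],[0,0,0,0,0,0,1],[0,0,0,0,0,0,1],[0,0,0,0,0,0,1]]]' | sed -n '2p;4p'
python3 go.py 581.4,-297,69
```

```text
tool_pos: [580.7, -295.3, 173.3]
ft_force: [0.5, -0.2, 0.1]
t 48.7 p [ 580.7 -295.3  173.3] gap 0.999 grip 0.0 yaw 3.3 tilt [-0.001  0.001]
581.4,-297,69 units [-0.009 -0.023  1.304] rows>= 2.09
```

```bash

python3 -m crank '[[[-0.005,-0.02,0.4,0,0,0,1],[0,0,0.4,0,0,0,1],[0,0,0.3,0,0,0,1],[0,0,0.18,0,0,0,1],[0,0,0,0,0,0,1]]]'| sed -n '2p;4p'
python3 -m crank '[[[0,0,0,0,0,0,1],[0,0,0,0,0,0,-1],[0,0,0,0,0,0,-1],[0,0,0,0,0,0,-1],[0,0,0,0,0,0,-1]]]' >/dev/null
python3 -m crank '[[[0,0,0,0,0,0,-1],[0,0,0,0,0,0,-1],[0,0,0,0,0,0,-1],[0,0,0,0,0,0,-1]]]'
python3 go.py 629.4,-49,130
```

```text
tool_pos: [579.5, -296.0, 68.5]
ft_force: [-0.4, 0.8, -0.7]
time: 50.1
tool_pos: [582.7, -298.2, 73.5]
orientation: [-0.088, 3.137, -0.001]
ft_force: [-0.4, 2.5, 5.4]
finger_gap: 0.73
grasp_force: 66.6
t 50.1 p [ 582.7 -298.2   73.5] gap 0.730 grip 66.6 yaw 3.2 tilt [ 0.004 -0.001]
629.4,-49,130 units [-0.76   3.077 -0.706] rows>= 5.2
```

```bash

python3 -m crank '[[[0,0,-0.2,0,0,0,-1],[0,0,-0.3,0,0,0,-1],[0,0,-0.3,0,0,0,-1],[-0.04,0.15,0,0,0,0,-1],[-0.08,0.31,0,0,0,0,-1]]]' >/dev/null
python3 -m crank '[[[-0.08,0.31,0,0,0,0,-1],[-0.08,0.31,0,0,0,0,-1],[-0.08,0.31,0,0,0,0,-1],[-0.08,0.31,0,0,0,0,-1],[-0.08,0.31,0,0,0,0,-1]]]' >/dev/null
python3 -m crank '[[[-0.08,0.31,0,0,0,0,-1],[-0.08,0.31,0,0,0,0,-1],[-0.08,0.31,0,0,0,0,-1],[-0.04,0.13,0,0,0,0,-1],[0,0,0,0,0,0,-1]]]' >/dev/null
python3 -m crank '[[[0,0,0.1,0,0,0,-1],[0,0,0.2,0,0,0,-1],[0,0,0.2,0,0,0,-1],[0,0,0,0,0,0,-1],[0,0,0,0,0,0,-1]]]'
python3 go.py 630.5,-49,66
```

```text
time: 52.1
tool_pos: [630.8, -50.6, 94.6]
orientation: [0.085, -3.139, 0.0]
ft_force: [-0.5, -0.3, -2.7]
finger_gap: 0.727
grasp_force: 66.3
t 52.1 p [630.8 -50.6  94.6] gap 0.727 grip 66.3 yaw 3.1 tilt [-0.002 -0.   ]
630.5,-49,66 units [0.003 0.02  0.358] rows>= 0.57
```

```bash

python3 -m crank '[[[0.01,0.015,0.15,0,0,0,-1],[0,0,0.12,0,0,0,-1],[0,0,0.05,0,0,0,-1],[0,0,0,0,0,0,-1],[0,0,0,0,0,0,-1]]]'| sed -n '2p;4p'
python3 -m crank '[[[0,0,0.02,0,0,0,-1],[0,0,0,0,0,0,-1],[0,0,0,0,0,0,-1]]]'| sed -n '2p;4p'
python3 -m crank '[[[0,0,0.02,0,0,0,-1],[0,0,0,0,0,0,-1],[0,0,0,0,0,0,-1]]]'| sed -n '2p;4p'
```

```text
tool_pos: [630.7, -48.1, 69.7]
ft_force: [-0.2, 0.8, -2.8]
tool_pos: [630.8, -48.2, 68.4]
ft_force: [0.2, 0.2, -3.0]
tool_pos: [630.6, -48.2, 66.4]
ft_force: [0.5, 0.8, -3.2]
```

```bash

python3 -m crank '[[[0,0,0.02,0,0,0,-1],[0,0,0,0,0,0,-1]]]'| sed -n '2p;4p'
python3 -m crank '[[[0,0,0.014,0,0,0,-1],[0,0,0,0,0,0,-1]]]'| sed -n '2p;4p'
python3 -m crank '[[[0,0,0.008,0,0,0,-1],[0,0,0,0,0,0,-1]]]'| sed -n '2p;4p'
```

```text
tool_pos: [630.5, -48.2, 64.6]
ft_force: [-0.3, -0.7, -2.7]
tool_pos: [630.7, -48.2, 63.7]
ft_force: [0.5, -0.7, -2.2]
tool_pos: [630.8, -48.2, 63.6]
ft_force: [-0.9, 0.2, 0.6]
```

Contact. I release, rise, back off towards the robot and take a last look.

```bash

python3 -m crank '[[[0,0,0,0,0,0,1],[0,0,0,0,0,0,1],[0,0,0,0,0,0,1],[0,0,0,0,0,0,1],[0,0,0,0,0,0,1]]]' >/dev/null
python3 -m crank '[[[0,0,-0.3,0,0,0,1],[0,0,-0.5,0,0,0,1],[0,0,-0.5,0,0,0,1],[0,0,-0.5,0,0,0,1],[0,0,-0.2,0,0,0,1]]]' >/dev/null
python3 -m crank '[[[0.4,-0.3,0,0,0,0,1],[0.4,-0.3,0,0,0,0,1],[0.4,-0.3,0,0,0,0,1],[0.4,-0.3,0,0,0,0,1],[0.3,-0.2,0,0,0,0,1]]]' >/dev/null
python3 -m crank '[[[0.3,-0.2,0,0,0,0,1],[0.3,-0.2,0,0,0,0,1],[0,0,0,0,0,0,1],[0,0,0,0,0,0,1],[0,0,0,0,0,0,1]]]'
python3 - <<'E'
from h import *
o=np.zeros((600,800,3),np.uint8)
for n,x0,y0,w,h,c in(('top',255,205,130,110,0),('scene',240,195,160,135,400)):
    s=save(n,f'pics/{n}9.png')['frame'][:,:,::-1];a=cv2.imread(f'pics/{n}0.png')
    for k,im in enumerate((a,s)):
        q=cv2.resize(im[y0:y0+h,x0:x0+w],(390,298),interpolation=cv2.INTER_CUBIC)
        o[k*300:k*300+298,c:c+390]=q
cv2.imwrite('pics/o9.png',o)
E
```

```text
time: 55.8
tool_pos: [439.7, -202.9, 223.3]
orientation: [-0.088, 3.14, -0.0]
ft_force: [0.6, -0.5, 0.1]
finger_gap: 1.002
grasp_force: 0.0
```

View pics/o9.png

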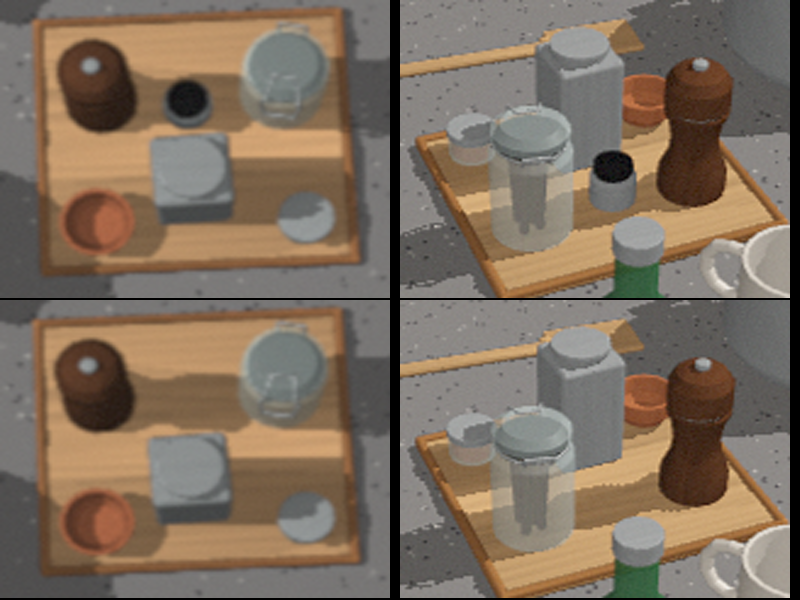

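View pics/scene9.png

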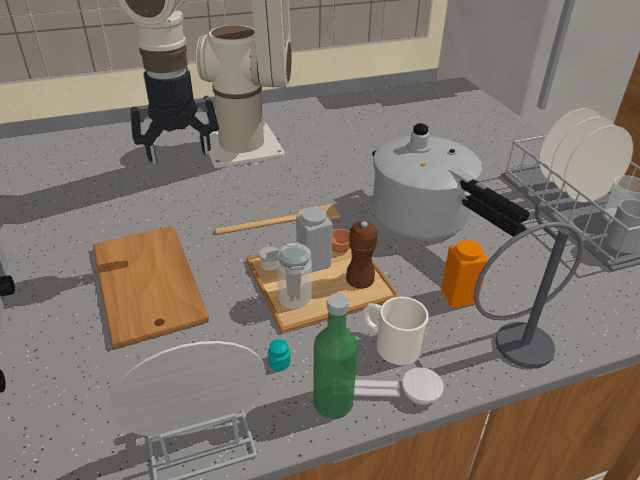

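Jar, tin and mill are back within about 2 mm (under 1 px) of where they stood. The weight sits upright on the vent at (420,138) in the scene image, and the bowl and pot haven't moved. The gripper is clear, so I'm handing in.

```bash
python3 -c "
from bench import env
print(env.close_job())"
```

```text
the job is handed in; nothing more can be done
None
```

The job is handed in: the weight sits fully down on the vent, and jar, mill and tin are back on their spots to within about 2 mm by the images. Nothing was knocked over, the salt bowl and spice pot did not move, and it took about 56 s; the hand-in returned no verdict.

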